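# Load the bench polisher and hold its recessed jog button

## Robot

A 7-joint arm with a two-finger parallel gripper is mounted at the origin on the work surface. World frame = base frame: x ahead of the robot, y to its left, z up, the work surface at z = 0. Lengths are in m, angles in rad, forces in N, time in s.
With the tool pointing down it reaches from about 0.4 to 0.875 m from the base axis. Payload 6.5 kg.
Tool frame: the origin (TCP) lies at the very end of the fingers, on their centre line; the grasp point (between the pads) lies bot.grip_point_offset behind it (bot.grip_point_offset is the distance from the TCP to the grasp point, in m); z points along the fingers, y is the line along which they close (so a half turn about z gives the same grasp; the last joint's range is limited). The gripper opens to 85 mm and grips with 20 to 120 N. Pads are 22 mm wide; open, the fingers measure 114 mm over their backs; the gripper's body (76 mm by 85 mm) begins 54 mm behind the grasp point. The pads swing forward as they close: fully open they stand 13 mm farther back than shut.
Start: joints at [1.253, 0.536, -0.004, 1.538, 0.003, 1.067, -0.071], TCP at [0.162, -0.629, 0.231] pointing down, gripper open.
Joint ranges: [-2.7, 2.7], [-0.37, 2.16], [-1.27, 1.26], [0.24, 2.4], [-1.31, 4.45], [0.19, 1.91], [-2.76, 2.76]. Speed limits (rad/s): [2.39, 2.39, 3.14, 3.14, 3.14, 3.14, 3.14].

## Interface

Orientations are given as a rotation vector (axis times angle).
In Python, from cell import observe, cams, ticket, bot gives the robot as it stands.
- The arm moves only by the tool play_rows, never from a script. Its argument "steps" is a list of rows, each a list of 3 entries, a list of its own where there are three numbers: the finger opening in cm, from 0 to 8.54, then the shift along the world's x, y, z in cm, then the turn, a rotation vector about the world's x, y, z in rad. A call has 1 to 8 rows; each row is the pose to reach, as a shift and turn from the pose commanded when the call began; what a row does not reach only later rows make up. A row lasts 1/10 s, in which the tool goes at most 50 mm and 8.59 degrees, less where a joint would pass 70% of its speed; a pose out of reach is approached as far as the arm can. A call with a gripper value outside its range is refused whole. The fingers move at their own pace and stop on an object; "squeeze" is the grip in N (left out, the last holds). Time passes only in rows, so rows that repeat a pose let the fingers close. It gives the time, the measured TCP pose, the force, the opening and the grip force at its end, in the units of the state.
- observe(): the state, without advancing time (a new reading comes with each control period).
- cams.get_image(name): name is "side" or "top" or "wrist"; returns a dict with "frame" (480x640x3 uint8, red, green, blue), "intrinsics" (3x3 intrinsics, pixels), "k1" (the pictures are not rectified: a ray, as slopes to the right and down, at radius r is drawn at 1 + k1 r^2 times it, then the intrinsics apply), "world_from_camera" (4x4, takes a point from camera to world coordinates); the wrist camera has in their place "hand_eye" (4x4, takes a point from camera to tool coordinates, whose origin is the TCP and whose axes are the flange's). Camera axes: x right, y up, looking along -z (the intrinsics and any distortion apply to the point x, -y, -z); pixel columns grow to the right and rows downward; lengths in m; the calibration is good to about 2 mm. A picture is of the moment at which its call begins: read the wrist's pose just before it. There is no depth.
- ticket.job_done(): hands the job in; it is judged then, once.
The state is a dict: "time_s": time; "qpos": joint angles; "joint_velocities": joint speeds; "joint_efforts": joint torques, N m; "tcp_pos": TCP position; "tcp_rot": TCP orientation; "force": force on the tool from outside, world axes, zero at the start; "ft_torque": the same for the moment, N m; "width": opening from 0.0 (shut) to 1.0 (fully open); "gripper_force": force on a finger pad.
Only numpy, scipy, OpenCV 4.12 (cv2) and the standard library are available. Lean on these libraries where they do the work, as an engineer would, in place of code of your own. Each camera call takes 0.05 s, during which the arm holds its last target. There are 200 camera calls.

## Task

Load the bench polisher: lift the tilting tray by its bar handle so that all five polishing stones slide off into the steel bowl, then let the tray back down level. Then take the stylus out of its wooden stand, reach its tip through the round hole in the top of the control box and hold the recessed jog button pressed right down: finish while still gripping the stylus and holding the button down with it. Leave the jar, vase and dish where they are.

Things in the scene. Friction and masses are not known exactly. Their poses are not given: they have to be found in the camera images.
- polisher: Bench polisher, fixed to the bench: grey base, round open steel bowl and a frame that carries the tilting tray. Origin on the bench under the bowl's centre; x axis points from the tray to the bowl (away from the robot, give or take the yaw), z up. The bowl is 180 mm across outside, rim 115 mm above the bench.
- bowl_floor (a point): Centre of the bowl's inner floor, 26 mm above the bench; inner radius 73 mm at the floor, 85 mm at the rim, 89 mm deep.
- tray (a joint): Tilt of the aluminium tray, rad: 0 = level at rest, grows as its near (handle) end is lifted, up to 1.15. It falls back slowly by itself when let go. Lifting takes about 2 to 4 N at the handle. The stones begin to slide at somewhere between 0.4 and 0.7 rad; tip further to clear them all.
- tray_hinge (a point): Point on the tray's hinge line, mid-width, 128 mm above the bench; the line is level and runs along the polisher's y axis. The tray's floor is level with it at rest. The tray is 135 mm long, 114 mm wide, with 26 mm walls at both sides and at the handle end, and open at the bowl end, where the hinge lies just inside the bowl's rim. Its wall tops are 154 mm above the bench at rest: carry the stylus over it higher.
- tray_handle (a point): Middle of the tray's bar handle: a round bar 10 mm thick and 84 mm long along the polisher's y axis, 42 mm clear of the tray's end wall, at rest 146 mm above the bench. It lies 175 mm from the hinge line towards the robot and 18 mm above it, and turns about that line with the tray (x and y axes as the polisher's when the tray is level). It can be pinched from above and lifted with the gripper kept pointing down.
- stone0_c (a point): Centre of a polishing stone, a white ceramic disc 25 mm across, 18 mm high, lying loose on the tray; 15 to 31 g.
- stone1_c (a point): Centre of a polishing stone, a white ceramic block 26 x 21 x 19 mm, lying loose on the tray; 15 to 31 g.
- stone2_c (a point): Centre of a polishing stone, a white ceramic block 26 x 21 x 19 mm, lying loose on the tray; 15 to 31 g.
- stone3_c (a point): Centre of a polishing stone, a white ceramic disc 25 mm across, 18 mm high, lying loose on the tray; 15 to 31 g.
- stone4_c (a point): Centre of a polishing stone, a white ceramic block 26 x 21 x 19 mm, lying loose on the tray; 15 to 31 g.
- stylus: Steel stylus with a wooden handle, 156 mm long, 56 to 91 g, loose, standing tip down in the stand; origin at the tip, z axis along it from the tip to the handle. Tip to top: shaft 60 mm long and 8 mm thick (tapering to 5.6 mm in the last 8 mm), brass collar 22 mm across and 6 mm high, square handle 14 x 14 mm and 90 mm long with faces along the x and y axes.
- stylus_mid (a point): Middle of the stylus's square handle, where to grip it, 111 mm from the tip; axes as the stylus. In the stand it is 126 mm above the bench.
- stylus_tip (a point): Tip of the stylus.
- stand: Fixed wooden block 80 x 70 mm, 75 mm high, with one upright hole 12 mm wide at its centre that holds the stylus's shaft; the collar rests on the block's top, so lift the stylus at least 60 mm straight up to clear it. Origin: centre of its underside. The stand and the control box may be on either side of the polisher.
- control_box: Fixed grey control box 120 x 90 mm, 95 mm high; origin at the centre of its underside. On its top: the hole, near the -x end, and at the +x end a black knob (12 mm high) and a small black rocker switch, neither of which is used.
- hole_mouth (a point): Centre of the round upright hole in the control box's top, 95 mm above the bench, 19 mm across with a thin steel bezel; the button's top lies 35 mm below.
- button_top (a point): Centre of the top of the recessed button, a white disc 15 mm across at the bottom of the hole; moves down with it; at rest 60 mm above the bench.
- button (a joint): How far the button is pressed, m: 0 = out, 0.008 = right down against its stop. Sprung: it starts to move at about 0.8 N, is fully down at 6 N and springs back when let go.
- jar: Bystander: glass jar 72 mm across, 110 mm high; origin at the centre of its underside.
- vase: Bystander: terracotta vase 100 mm across, 112 mm high; origin at the centre of its underside.
- dish: Bystander: small white dish 80 mm across, 35 mm high; origin at the centre of its underside.
Things that resemble listed ones, but are neither listed nor needed, are in the scene too. Leave any turquoise look-alike of the part that bears stone2_c alone. There is more than one size of the stylus; the one meant has the size given above.

How it is judged:
By the outcome, as a careful person would: the job done as asked, in the order asked, and still so for the second after the job is handed in, while the arm keeps its last pose, push and grip.
It also fails if it takes over 61 s, if anything falls off the work surface, if the arm or the gripper's body presses on something with over 40 N, if the wrist force passes 120 N, or if a joint passes its speed limit or range.

## Working session

There is one attempt and no reset: what is moved stays moved. The work goes in short steps, Python scripts to look and compute and a tool call to move; the robot and the scene stay as the last step left them, time stands still between calls to the robot, and variables do not carry over. Pictures are saved under pics/ and viewed, at most 10 in all, crops included, and the job is handed in when it is done.

Besides the shell and the picture viewer there is one more tool, called after ">>>" as name(argument=value, ...) on one line, values as JSON. play_rows: Moves the arm, as the interface text tells. Its arguments: {"type":"object","properties":{"steps":{"type":"array"},"squeeze":{"type":"number"}},"required":["steps"]}

```bash
mkdir -p pics; cat > h.py <<'E'
import sys; sys.path.insert(0,'.')
from cell import observe,cams,ticket,bot
import numpy as np,cv2,pickle
from scipy.spatial.transform import Rotation as R
def snap(n,f):
    s=observe(); im=cams.get_image(n)
    if 'hand_eye' in im:
        T=np.eye(4);T[:3,:3]=R.from_rotvec(s['tcp_rot']).as_matrix();T[:3,3]=s['tcp_pos']
        im['world_from_camera']=T@np.array(im['hand_eye'])
    pickle.dump(im,open(f'pics/{f}.pkl','wb'))
    cv2.imwrite(f'pics/{f}.png',im['frame'][:,:,::-1]); return im
def load(f): return pickle.load(open(f'pics/{f}.pkl','rb'))
def ray(im,u,v):
    K=np.array(im['intrinsics']);k=im['k1'];k=float(np.ravel(k)[0])
    d=np.linalg.inv(K)@[u,v,1];d=d[:2]
    p=d.copy()
    for _ in range(30): p=d/(1+k*(p@p))
    T=np.array(im['world_from_camera'])
    return T[:3,3],T[:3,:3]@np.array([p[0],-p[1],-1])
def atz(im,u,v,z):
    o,d=ray(im,u,v); return o+d*(z-o[2])/d[2]
def proj(im,P):
    T=np.linalg.inv(np.array(im['world_from_camera']));c=T[:3,:3]@np.array(P)+T[:3,3]
    p=np.array([c[0],-c[1]])/-c[2]; k=float(np.ravel(im['k1'])[0]);p=p*(1+k*(p@p))
    return (np.array(im['intrinsics'])@[p[0],p[1],1])[:2]
def tri(*obs):
    A=np.zeros((3,3));b=np.zeros(3)
    for im,u,v in obs:
        o,d=ray(im,u,v);d/=np.linalg.norm(d);M=np.eye(3)-np.outer(d,d);A+=M;b+=M@o
    return np.linalg.solve(A,b)
def crop(f,x,y,w,h,s,out):
    i=cv2.imread(f'pics/{f}.png')[y:y+h,x:x+w]
    cv2.imwrite(f'pics/{out}.png',cv2.resize(i,None,fx=s,fy=s,interpolation=cv2.INTER_CUBIC))
E
python3 - <<'E'
from h import *
a=snap('top','top');b=snap('side','side')
for i in(a,b):print(np.round(i['world_from_camera'],3).tolist(),i['k1'],np.round(i['intrinsics'],1).tolist())
s=observe();print(s['time_s'],s['tcp_rot'],s['force'],bot.grip_point_offset)
E
```

```text
[[0.018, 0.984, -0.176, 0.398], [-1.0, 0.018, -0.003, 0.048], [0.0, 0.176, 0.984, 1.061], [0.0, 0.0, 0.0, 1.0]] -0.09943022692353412 [[476.2, 0.0, 317.2], [0.0, 476.2, 239.3], [0.0, 0.0, 1.0]]
[[-0.791, 0.39, -0.471, 0.188], [-0.612, -0.499, 0.613, 0.537], [0.004, 0.773, 0.634, 0.628], [0.0, 0.0, 0.0, 1.0]] -0.028424832371772034 [[454.6, 0.0, 320.0], [0.0, 454.6, 234.4], [0.0, 0.0, 1.0]]
0.1 [-3.11521507e+00 -3.94390163e-01  4.67441004e-04] [ 0.46020198  0.36182417 -0.56419941] 0.0187
```

View pics/top.png

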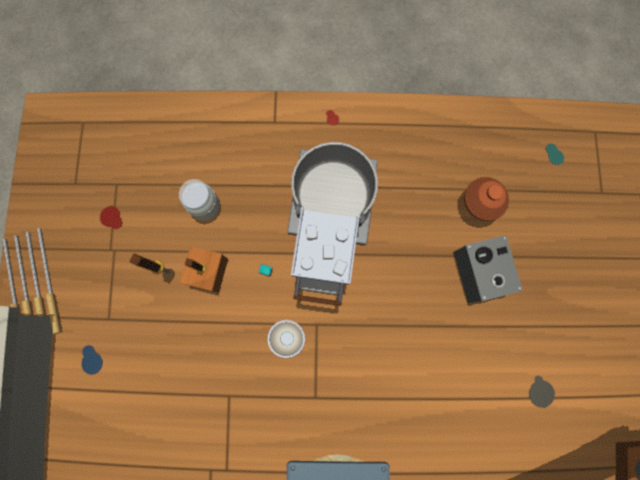

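View pics/side.png

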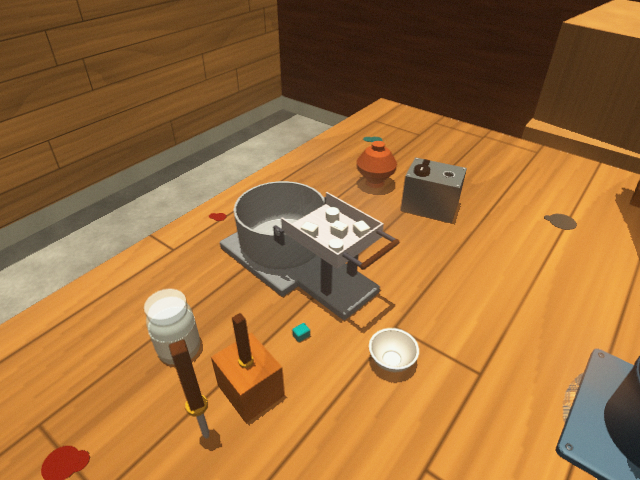

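Top: polisher centre (335,190), tray with five white stones (325,245), handle bar about (320,302). Box (488,270), hole (498,281). Candidates for the stylus are the one in the wooden stand at top (196,266) / side (242,340), the look-alike standing free at top (148,263) / side (190,380), and the rods at the left edge, top (30,280). I choose the one in the stand. The turquoise block at (265,270) stays alone.

```bash
python3 - <<'E'
from h import *
def c(f,x,y,w,h,s):
    i=cv2.imread(f'pics/{f}.png')[y:y+h,x:x+w];return cv2.resize(i,None,fx=s,fy=s,interpolation=cv2.INTER_CUBIC)
a=np.hstack([c('top',285,195,100,75,4),c('top',285,250,100,75,4)])
b=np.hstack([c('top',125,235,110,75,4)[:,:400],c('top',445,230,100,75,4)])
cv2.imwrite('pics/c1.png',np.vstack([a,b]))
b=np.hstack([c('side',150,300,150,150,4)[:,:400*0+600][:600],])
cv2.imwrite('pics/c2.png',np.hstack([c('side',165,310,125,140,4)[:560,:400],c('side',320,180,100,140,4)]))
E
```

```text
(no output)
```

View pics/c1.png

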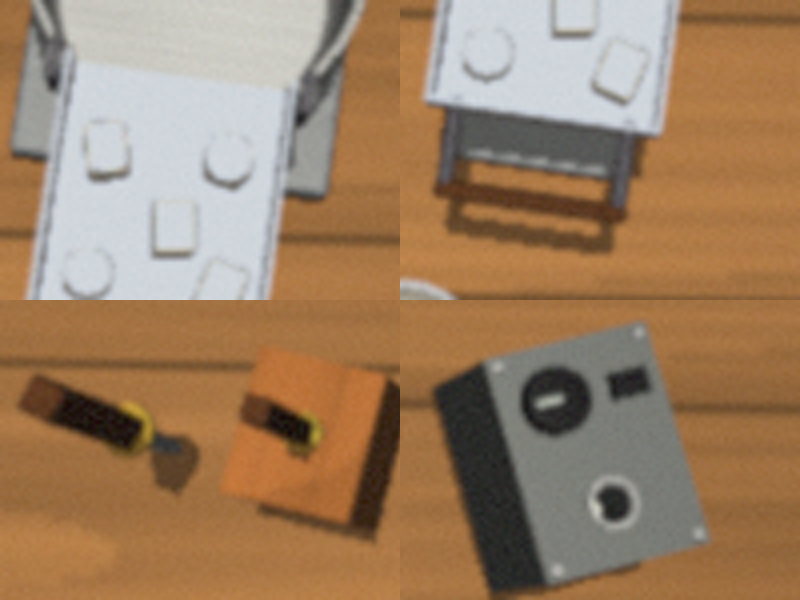

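View pics/c2.png

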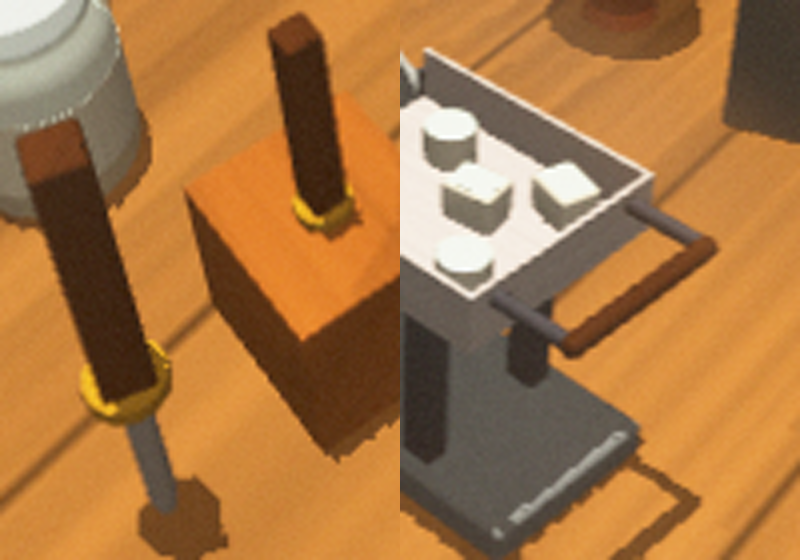

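```bash
python3 - <<'E'
from h import *
np.set_printoptions(precision=4,suppress=True)
t=load('top');s=load('side')
L=atz(t,295,297.2,.146);Rr=atz(t,340.7,303.3,.146)
print('handle top',L,Rr,(L+Rr)/2,np.linalg.norm(L-Rr),'yaw',np.arctan2(*( (L-Rr)[[1,0]]))-np.pi/2)
L=atz(s,363.2,266.8,.146);Rr=atz(s,397.5,241.2,.146)
print('handle side',L,Rr,(L+Rr)/2)
print('handle tri',tri((t,295,297.2),(s,363.2,266.8)),tri((t,340.7,303.3),(s,397.5,241.2)))
print('sty top',atz(t,189.2,262.5,.171),atz(s,238.7,317.5,.171),tri((t,189.2,262.5),(s,238.7,317.5)))
print('collar',atz(t,200.5,268.2,.078),atz(s,245.5,362.5,.078))
print('hole',atz(t,498.2,280.7,.095),'side guess',atz(s,449,174,.095))
for p in[(469.2,246.7),(505,238),(520,288.7),(484.2,298)]:print('box',atz(t,*p,.095))
sc=[((265-400*0)/4+125,235+48/4),(390/4+125,235+78/4),(222/4+125,235+192/4),(348/4+125,235+228/4)]
for p in sc:print('stand',atz(t,*p,.075))
print(bot.__dict__ if hasattr(bot,'__dict__') else dir(bot))
E
```

```text
handle top [0.4491 0.0917 0.146 ] [0.439  0.0042 0.146 ] [0.444  0.0479 0.146 ] 0.08810130125092355 yaw -0.11442767206029503
handle side [0.4461 0.0915 0.146 ] [0.4354 0.0055 0.146 ] [0.4407 0.0485 0.146 ]
handle tri [0.4479 0.0911 0.1451] [0.4378 0.0035 0.1437]
sty top [0.5088 0.293  0.171 ] [0.5072 0.2941 0.171 ] [0.5088 0.2933 0.1692]
collar [0.5089 0.2939 0.078 ] [0.5049 0.2972 0.078 ]
hole [ 0.4915 -0.323   0.095 ] side guess [ 0.4884 -0.3231  0.095 ]
box [ 0.5615 -0.2643  0.095 ]
box [ 0.5812 -0.3418  0.095 ]
box [ 0.4754 -0.3687  0.095 ]
box [ 0.4557 -0.292   0.095 ]
stand [0.5538 0.3171 0.075 ]
stand [0.5391 0.2497 0.075 ]
stand [0.4773 0.3352 0.075 ]
stand [0.4601 0.2677 0.075 ]
{}
```

The stylus in the stand tops out at 0.169 m, so it matches the given size; the one outside it is visibly larger. Moving to the handle via a waypoint over the box.

>>> play_rows(steps=[[4, [3.5, 3, 1], [0, 0, 0.14]], [4, [7, 6, 2], [0, 0, 0.28]], [4, [10.5, 9, 3], [0, 0, 0.42]], [4, [14, 12, 4], [0, 0, 0.56]], [4, [17.5, 15, 5], [0, 0, 0.7]], [4, [21, 18.5, 5], [0, 0, 0.84]], [4, [24.5, 22, 5], [0, 0, 0.98]], [4, [28, 26, 5], [0, 0, 1.12]]])

```text
time_s: 0.9
tcp_pos: [0.4409, -0.3704, 0.2811]
tcp_rot: [-2.426, -1.996, 0.0]
force: [0.6, -1.0, 0.6]
width: 0.467
gripper_force: 0.0
```

>>> play_rows(steps=[[4, [1, 4.5, 0], [0, 0, 0.08]], [4, [1, 9, 0], [0, 0, 0.08]], [4, [1, 14, 0], [0, 0, 0.08]], [4, [1, 19, 0], [0, 0, 0.08]], [4, [0.5, 24, 0], [0, 0, 0.08]], [4, [0.2, 29, 0], [0, 0, 0.08]], [4, [0, 34, 0], [0, 0, 0.08]], [4, [0, 38, 0], [0, 0, 0.08]]])

```text
time_s: 1.7
tcp_pos: [0.4389, 0.0108, 0.2813]
tcp_rot: [2.348, 2.087, -0.0]
force: [0.0, 1.8, -0.4]
width: 0.469
gripper_force: 0.0
```

```bash
python3 - <<'E'
from h import *
s=observe();print(s['time_s'],s['tcp_pos'],R.from_rotvec(s['tcp_rot']).as_matrix().round(3).tolist(),s['width'],s['force'],np.round(s['qpos'],2))
E
```

```text
1.7 [0.43893401 0.01080184 0.28129418] [[0.117, 0.993, -0.0], [0.993, -0.117, -0.0], [-0.0, -0.0, -1.0]] 0.4691171647923926 [ 0.02093278  1.76247101 -0.35369806] [ 0.44  0.16 -0.62  1.98  0.11  1.03 -0.35]
```

>>> play_rows(steps=[[4, [0.35, 3.7, -3], [0, 0, 0]], [4, [0.35, 3.7, -7], [0, 0, 0]], [4, [0.35, 3.7, -10], [0, 0, 0]], [4, [0.35, 3.7, -13], [0, 0, 0]], [4, [0.35, 3.7, -15.4], [0, 0, 0]], [4, [0.35, 3.7, -15.4], [0, 0, 0]]])

```text
time_s: 2.3
tcp_pos: [0.4408, 0.0448, 0.1247]
tcp_rot: [-2.346, -2.084, 0.008]
force: [0.6, 0.3, 0.6]
width: 0.466
gripper_force: 0.0
```

>>> play_rows(squeeze=25, steps=[[0, [0, 0, 0], [0, 0, 0]], [0, [0, 0, 0], [0, 0, 0]], [0, [0, 0, 0], [0, 0, 0]], [0, [0, 0, 0], [0, 0, 0]], [0, [0, 0, 0], [0, 0, 0]], [0, [0, 0, 0], [0, 0, 0]]])

```text
time_s: 2.9
tcp_pos: [0.444, 0.0453, 0.1285]
tcp_rot: [2.349, 2.084, 0.002]
force: [-2.2, 0.6, 7.0]
width: 0.106
gripper_force: 24.8
```

```bash
python3 - <<'E'
import numpy as np
r=np.hypot(.175,.018);a=np.arctan2(.018,.175)
for th in np.arange(0,1.13,.04):
    d=r*(np.cos(a)-np.cos(th+a));z=r*(np.sin(th+a)-np.sin(a));print(round(th,2),np.round([d*99.3,-d*11.6,z*100],2))
E
```

```text
0.0 [ 0. -0.  0.]
0.04 [ 0.09 -0.01  0.7 ]
0.08 [ 0.2  -0.02  1.39]
0.12 [ 0.34 -0.04  2.08]
0.16 [ 0.51 -0.06  2.77]
0.2 [ 0.7  -0.08  3.44]
0.24 [ 0.92 -0.11  4.11]
0.28 [ 1.17 -0.14  4.77]
0.32 [ 1.44 -0.17  5.41]
0.36 [ 1.74 -0.2   6.05]
0.4 [ 2.07 -0.24  6.67]
0.44 [ 2.42 -0.28  7.28]
0.48 [ 2.79 -0.33  7.88]
0.52 [ 3.19 -0.37  8.46]
0.56 [ 3.6  -0.42  9.02]
0.6 [ 4.04 -0.47  9.57]
0.64 [ 4.51 -0.53 10.09]
0.68 [ 4.99 -0.58 10.6 ]
0.72 [ 5.49 -0.64 11.09]
0.76 [ 6.01 -0.7  11.56]
0.8 [ 6.55 -0.77 12.01]
0.84 [ 7.11 -0.83 12.43]
0.88 [ 7.68 -0.9  12.83]
0.92 [ 8.27 -0.97 13.21]
0.96 [ 8.88 -1.04 13.57]
1.0 [ 9.49 -1.11 13.9 ]
1.04 [10.12 -1.18 14.2 ]
1.08 [10.76 -1.26 14.48]
1.12 [11.42 -1.33 14.74]
```

>>> play_rows(steps=[[0, [0.1, 0, 0.7], [0, 0, 0]], [0, [0.2, 0, 1.4], [0, 0, 0]], [0, [0.35, -0.05, 2.1], [0, 0, 0]], [0, [0.5, -0.05, 2.75], [0, 0, 0]], [0, [0.7, -0.1, 3.45], [0, 0, 0]], [0, [0.9, -0.1, 4.1], [0, 0, 0]], [0, [1.15, -0.15, 4.75], [0, 0, 0]], [0, [1.45, -0.15, 5.4], [0, 0, 0]]])

```text
time_s: 3.7
tcp_pos: [0.4573, 0.0436, 0.1816]
tcp_rot: [-2.349, -2.085, 0.002]
force: [-2.5, 1.7, -2.1]
width: 0.104
gripper_force: 24.3
```

>>> play_rows(steps=[[0, [0.3, -0.05, 0.65], [0, 0, 0]], [0, [0.6, -0.1, 1.25], [0, 0, 0]], [0, [0.95, -0.1, 1.85], [0, 0, 0]], [0, [1.35, -0.15, 2.45], [0, 0, 0]], [0, [1.75, -0.2, 3.05], [0, 0, 0]], [0, [2.15, -0.25, 3.6], [0, 0, 0]], [0, [2.6, -0.3, 4.15], [0, 0, 0]], [0, [3.05, -0.35, 4.7], [0, 0, 0]]])

```text
time_s: 4.5
tcp_pos: [0.4855, 0.0399, 0.2283]
tcp_rot: [-2.347, -2.084, 0.01]
force: [-11.1, 1.9, 6.3]
width: 0.104
gripper_force: 24.7
```

>>> play_rows(steps=[[0, [0.3, -0.05, 0.5], [0, 0, 0]], [0, [0.8, -0.1, 1], [0, 0, 0]], [0, [1.3, -0.15, 1.45], [0, 0, 0]], [0, [1.85, -0.2, 1.9], [0, 0, 0]], [0, [2.4, -0.3, 2.35], [0, 0, 0]], [0, [2.95, -0.35, 2.75], [0, 0, 0]], [0, [3.55, -0.4, 3.1], [0, 0, 0]], [0, [4.15, -0.5, 3.5], [0, 0, 0]]])

```text
time_s: 5.3
tcp_pos: [0.5291, 0.0344, 0.2645]
tcp_rot: [-2.35, -2.085, 0.005]
force: [-8.1, 0.2, 7.9]
width: 0.101
gripper_force: 25.3
```

>>> play_rows(steps=[[0, [0.6, -0.05, 0.3], [0, 0, 0]], [0, [1.2, -0.1, 0.6], [0, 0, 0]], [0, [1.7, -0.2, 0.8], [0, 0, 0]], [0, [1.9, -0.2, 0.9], [0, 0, 0]], [0, [1.9, -0.2, 0.9], [0, 0, 0]], [0, [1.9, -0.2, 0.9], [0, 0, 0]], [0, [1.9, -0.2, 0.9], [0, 0, 0]], [0, [1.9, -0.2, 0.9], [0, 0, 0]]])

```text
time_s: 6.1
tcp_pos: [0.5491, 0.0319, 0.274]
tcp_rot: [2.349, 2.083, -0.002]
force: [-6.0, -1.7, 11.2]
width: 0.101
gripper_force: 26.0
```

```bash
python3 - <<'E'
from h import *
snap('top','top2');snap('side','side2')
def c(f,x,y,w,h,s):
    i=cv2.imread(f'pics/{f}.png')[y:y+h,x:x+w];return cv2.resize(i,None,fx=s,fy=s,interpolation=cv2.INTER_CUBIC)
cv2.imwrite('pics/c3.png',np.hstack([c('top2',270,120,133,190,3),c('side2',210,110,133,190,3)]))
E
```

```text
(no output)
```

View pics/c3.png

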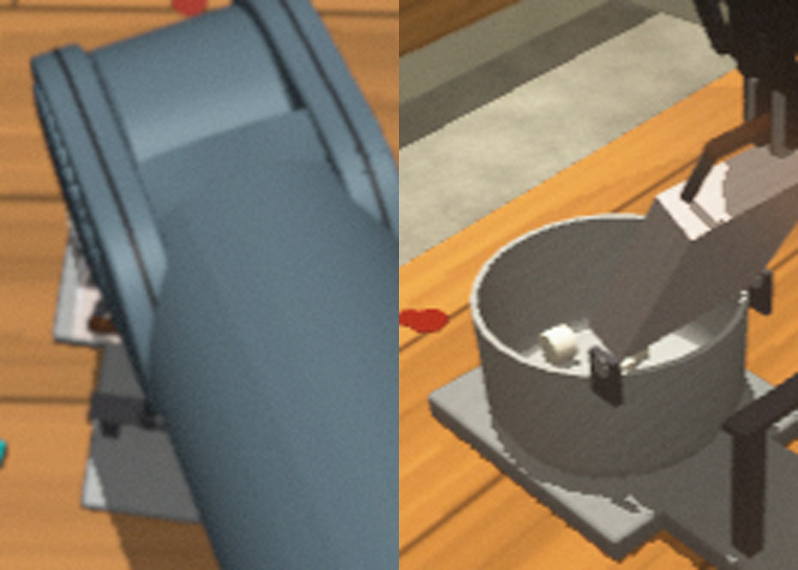

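The tray is at about 1.05 rad and stones are in the bowl, e.g. at crop (560,343). Letting it back down, then I check that the tray is empty.

>>> play_rows(steps=[[0, [-1.15, 0.1, -0.6], [0, 0, 0]], [0, [-2.35, 0.25, -1.3], [0, 0, 0]], [0, [-3.5, 0.35, -2.05], [0, 0, 0]], [0, [-4.6, 0.5, -2.9], [0, 0, 0]], [0, [-5.65, 0.6, -3.9], [0, 0, 0]], [0, [-6.55, 0.7, -4.9], [0, 0, 0]], [0, [-7.4, 0.8, -6.05], [0, 0, 0]], [0, [-8.15, 0.9, -7.2], [0, 0, 0]]])

```text
time_s: 7.0
tcp_pos: [0.4682, 0.0422, 0.2008]
tcp_rot: [2.348, 2.084, 0.003]
force: [1.4, 2.3, 0.0]
width: 0.103
gripper_force: 26.3
```

>>> play_rows(steps=[[0, [-0.7, 0.1, -1.25], [0, 0, 0]], [0, [-1.25, 0.15, -2.5], [0, 0, 0]], [0, [-1.7, 0.2, -3.85], [0, 0, 0]], [0, [-2, 0.25, -5.2], [0, 0, 0]], [0, [-2.2, 0.25, -6.2], [0, 0, 0]], [0, [-2.3, 0.3, -6.9], [0, 0, 0]], [0, [-2.4, 0.3, -7.3], [0, 0, 0]], [0, [-2.4, 0.3, -7.3], [0, 0, 0]]])

```text
time_s: 7.8
tcp_pos: [0.4441, 0.0453, 0.1273]
tcp_rot: [2.349, 2.085, 0.002]
force: [-0.9, 2.3, -1.3]
width: 0.101
gripper_force: 27.1
```

>>> play_rows(steps=[[4, [0, 0, 0], [0, 0, 0]], [4, [0, 0, 0], [0, 0, 0]], [4, [0, 0, 0], [0, 0, 0]], [4, [0, 0, 0], [0, 0, 0]], [4, [0, 0, 3], [0, 0, 0]], [4, [0, 0, 7], [0, 0, 0]], [4, [0, 0, 11], [0, 0, 0]], [4, [0, 0, 15], [0, 0, 0]]])

```text
time_s: 8.6
tcp_pos: [0.443, 0.0451, 0.2789]
tcp_rot: [-2.349, -2.086, 0.0]
force: [1.0, -0.3, -0.5]
width: 0.468
gripper_force: 0.0
```

>>> play_rows(steps=[[5, [1, 4, 0], [0, 0, -0.05]], [5, [2, 8, 0], [0, 0, -0.11]], [5, [3, 12, 0], [0, 0, -0.11]], [5, [4, 16, 0], [0, 0, -0.11]], [5, [5.5, 20.5, 0], [0, 0, -0.11]], [5, [6.5, 24.8, 0], [0, 0, -0.11]], [5, [6.5, 24.8, 0], [0, 0, -0.11]]])

```text
time_s: 9.3
tcp_pos: [0.5071, 0.3001, 0.2773]
tcp_rot: [-2.45, -1.959, -0.004]
force: [-0.4, 1.1, -0.4]
width: 0.588
gripper_force: 0.0
```

```bash
python3 - <<'E'
from h import *
snap('top','top3');snap('wrist','w1')
s=observe();print(s['tcp_pos'],s['force'])
def c(f,x,y,w,h,s):
    i=cv2.imread(f'pics/{f}.png')[y:y+h,x:x+w];return cv2.resize(i,None,fx=s,fy=s,interpolation=cv2.INTER_CUBIC)
w=c('w1',0,0,640,480,.8)
cv2.imwrite('pics/c4.png',np.hstack([c('top3',280,130,96,128,3),w]))
print(proj(load('w1'),[.5085,.2935,.171]),proj(load('w1'),[.5085,.2935,.081]))
E
```

```text
[0.50788824 0.29398256 0.27685884] [ 0.7929693  -0.93827607 -0.40343481]
[321.92723233 247.61165448] [321.50261567 221.7631419 ]
```

View pics/c4.png

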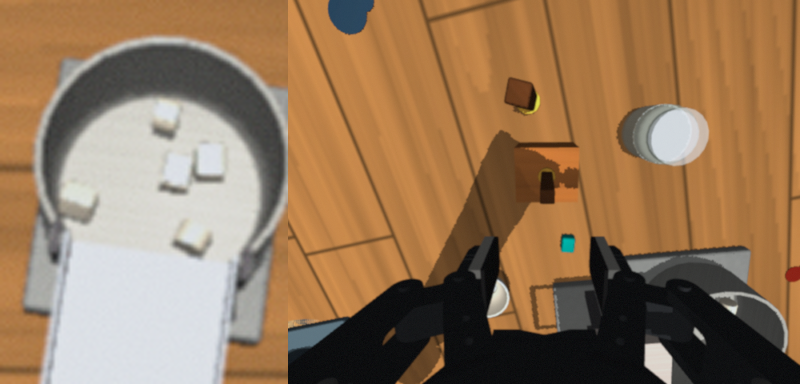

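All five stones lie in the bowl (crop (165,115), (208,160), (177,172), (77,200), (192,238)) and the tray is empty and level. In the wrist view the stylus top is at w1 pixel (324,242), and it lines up with the fingers. The large look-alike is apart at (288,117).

```bash
python3 - <<'E'
from h import *
w=load('w1');print(atz(w,324,242,.171),atz(w,324,217,.081))
crop('w1',264,170,120,90,6,'c5')
E
```

```text
[0.51095419 0.29739219 0.171     ] [0.51196794 0.2976409  0.081     ]
```

View pics/c5.png

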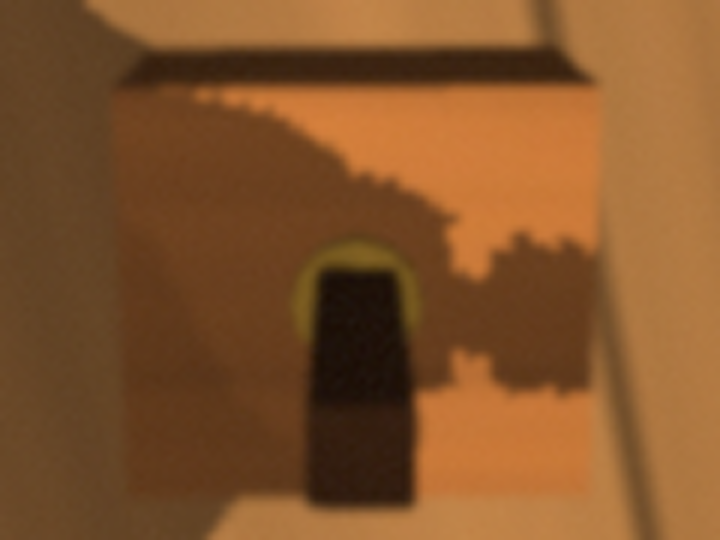

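>>> play_rows(steps=[[5, [0.1, 0, -3], [0, 0, 0]], [5, [0.1, 0, -7], [0, 0, 0]], [5, [0.1, 0, -11], [0, 0, 0]], [5, [0.1, 0, -14], [0, 0, 0]], [5, [0.1, 0, -16], [0, 0, 0]], [5, [0.1, 0, -17], [0, 0, 0]], [5, [0.1, 0, -17], [0, 0, 0]]])

```text
time_s: 10.1
tcp_pos: [0.5091, 0.2913, 0.1064]
tcp_rot: [2.462, 1.951, -0.004]
force: [-0.4, -0.8, -0.9]
width: 0.583
gripper_force: 0.0
```

>>> play_rows(squeeze=60, steps=[[0.5, [0, 0, 0], [0, 0, 0]], [0.5, [0, 0, 0], [0, 0, 0]], [0.5, [0, 0, 0], [0, 0, 0]], [0.5, [0, 0, 0], [0, 0, 0]], [0.5, [0, 0, 0], [0, 0, 0]], [0.5, [0, 0, 0], [0, 0, 0]]])

```text
time_s: 10.7
tcp_pos: [0.5103, 0.2935, 0.1087]
tcp_rot: [2.46, 1.952, 0.003]
force: [-1.4, -1.2, 6.9]
width: 0.157
gripper_force: 58.9
```

>>> play_rows(steps=[[0.5, [0, 0, 1.5], [0, 0, 0]], [0.5, [0, 0, 4], [0, 0, 0]], [0.5, [0, 0, 7], [0, 0, 0]], [0.5, [0, 0, 11], [0, 0, 0]], [0.5, [0, 0, 15], [0, 0, 0]], [0.5, [0, 0, 18], [0, 0, 0]], [0.5, [0, 0, 19], [0, 0, 0]]])

```text
time_s: 11.4
tcp_pos: [0.5103, 0.2945, 0.3018]
tcp_rot: [2.46, 1.953, 0.009]
force: [-0.6, 0.8, -0.7]
width: 0.152
gripper_force: 58.5
```

>>> play_rows(steps=[[0.5, [0, -3, 0], [0, 0, 0]], [0.5, [0, -7, 0], [0, 0, 0]], [0.5, [0, -11, 0], [0, 0, 0]], [0.5, [0, -15, 0], [0, 0, 0]], [0.5, [0, -19, 0], [0, 0, 0]], [0.5, [0, -23, 0], [0, 0, 0]], [0.5, [0, -27, 0], [0, 0, 0]], [0.5, [0, -31, 0], [0, 0, 0]]])

```text
time_s: 12.2
tcp_pos: [0.5084, -0.0185, 0.2968]
tcp_rot: [-2.46, -1.953, 0.001]
force: [0.3, -0.3, -0.3]
width: 0.154
gripper_force: 58.5
```

>>> play_rows(steps=[[0.5, [0, -4, 0], [0, 0, 0]], [0.5, [-0.5, -8, 0], [0, 0, 0]], [0.5, [-1, -12, 0], [0, 0, 0]], [0.5, [-1, -16, 0], [0, 0, 0]], [0.5, [-1.5, -20, 0], [0, 0, 0]], [0.5, [-1.8, -24, -2], [0, 0, 0]], [0.5, [-1.8, -28, -4], [0, 0, 0]], [0.5, [-1.8, -30.6, -5], [0, 0, 0]]])

```text
time_s: 13.0
tcp_pos: [0.489, -0.3257, 0.2448]
tcp_rot: [-2.461, -1.948, 0.004]
force: [0.1, -0.4, -0.4]
width: 0.152
gripper_force: 58.5
```

>>> play_rows(steps=[[0.5, [0, 0, -1], [0, 0, 0]], [0.5, [0, 0, -1], [0, 0, 0]], [0.5, [0, 0, -1], [0, 0, 0]]])

```text
time_s: 13.3
tcp_pos: [0.4917, -0.321, 0.2373]
tcp_rot: [-2.458, -1.955, -0.001]
force: [-0.1, 0.5, -0.7]
width: 0.153
gripper_force: 58.6
```

```bash
python3 - <<'E'
from h import *
s=observe();print(s['tcp_pos'],s['force'],s['width'])
snap('top','top4');snap('wrist','w2');snap('side','side4')
def c(f,x,y,w,h,s):
    i=cv2.imread(f'pics/{f}.png')[y:y+h,x:x+w];return cv2.resize(i,None,fx=s,fy=s,interpolation=cv2.INTER_CUBIC)
print(proj(load('side4'),[.491,-.323,.095]),proj(load('w2'),[.491,-.323,.095]))
cv2.imwrite('pics/c6.png',np.hstack([c('side4',400,80,100,120,4),c('w2',200,180,200,240,2)]))
E
```

```text
[ 0.49165417 -0.321041    0.23729551] [-0.0648865   0.47772192 -0.67482785] 0.15328067827263492
[447.89440864 173.6388465 ] [318.61500554 234.28040678]
```

View pics/c6.png

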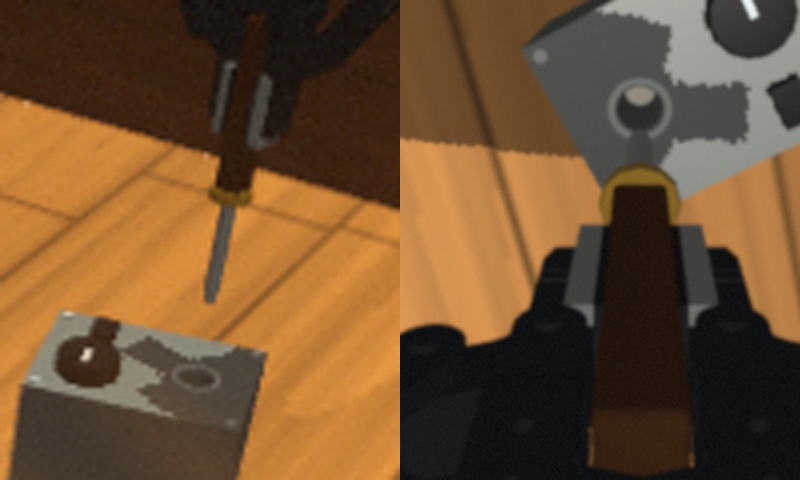

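```bash
python3 - <<'E'
from h import *
np.set_printoptions(precision=4,suppress=True)
w=load('w2');s=load('side4')
print('hole w',atz(w,320,234.5,.095),'side',atz(s,449.2,174.5,.095),'tri',tri((w,320,234.5),(s,449.2,174.5)))
P=[.4917,-.321,.1436];print('tip proj',proj(w,P),proj(s,P))
print('tip tri',tri((w,320,246.5),(s,452.4,155)),atz(w,320,246.5,.1436),atz(s,452.4,155,.1436))
E
```

```text
hole w [ 0.4921 -0.3234  0.095 ] side [ 0.4871 -0.3215  0.095 ] tri [ 0.4903 -0.325   0.0921]
tip proj [318.7774 248.4593] [451.2482 154.593 ]
tip tri [ 0.491  -0.3209  0.1428] [ 0.4929 -0.3198  0.1436] [ 0.489  -0.3209  0.1436]
```

>>> play_rows(steps=[[0.5, [-0.1, -0.2, -1], [0, 0, 0]], [0.5, [-0.1, -0.2, -2.5], [0, 0, 0]], [0.5, [-0.1, -0.2, -4], [0, 0, 0]], [0.5, [-0.1, -0.2, -5], [0, 0, 0]], [0.5, [-0.1, -0.2, -5.5], [0, 0, 0]], [0.5, [-0.1, -0.2, -6], [0, 0, 0]], [0.5, [-0.1, -0.2, -6], [0, 0, 0]]])

```text
time_s: 14.15
tcp_pos: [0.4902, -0.3247, 0.1767]
tcp_rot: [-2.46, -1.953, 0.0]
force: [0.2, 0.6, -2.0]
width: 0.157
gripper_force: 58.6
```

>>> play_rows(steps=[[0.5, [0, 0, -0.7], [0, 0, 0]], [0.5, [0, 0, -1.4], [0, 0, 0]], [0.5, [0, 0, -2], [0, 0, 0]], [0.5, [0, 0, -2.5], [0, 0, 0]], [0.5, [0, 0, -2.9], [0, 0, 0]], [0.5, [0, 0, -2.9], [0, 0, 0]], [0.5, [0, 0, -2.9], [0, 0, 0]]])

```text
time_s: 14.85
tcp_pos: [0.4904, -0.3248, 0.1486]
tcp_rot: [-2.461, -1.953, 0.0]
force: [-1.6, 1.7, 3.2]
width: 0.155
gripper_force: 59.0
```

>>> play_rows(steps=[[0.5, [0, 0, -0.2], [0, 0, 0]], [0.5, [0, 0, -0.4], [0, 0, 0]], [0.5, [0, 0, -0.4], [0, 0, 0]], [0.5, [0, 0, -0.4], [0, 0, 0]]])

```text
time_s: 15.25
tcp_pos: [0.4906, -0.325, 0.1452]
tcp_rot: [2.46, 1.953, -0.0]
force: [-3.3, 2.1, 10.3]
width: 0.158
gripper_force: 60.2
```

>>> play_rows(steps=[[0.5, [0, 0, -0.2], [0, 0, 0]], [0.5, [0, 0, -0.3], [0, 0, 0]], [0.5, [0, 0, -0.3], [0, 0, 0]], [0.5, [0, 0, -0.3], [0, 0, 0]], [0.5, [0, 0, -0.3], [0, 0, 0]]])

```text
time_s: 15.75
tcp_pos: [0.4911, -0.3253, 0.1443]
tcp_rot: [2.459, 1.951, -0.001]
force: [-6.5, 4.1, 26.6]
width: 0.159
gripper_force: 62.8
```

```bash
python3 - <<'E'
from h import *
s=observe();print(s['time_s'],s['tcp_pos'],s['force'],s['width'],s['gripper_force'])
snap('top','top5');snap('wrist','w5');snap('side','side5')
def c(f,x,y,w,h,s):
    i=cv2.imread(f'pics/{f}.png')[y:y+h,x:x+w];return cv2.resize(i,None,fx=s,fy=s,interpolation=cv2.INTER_CUBIC)
cv2.imwrite('pics/c7.png',np.hstack([c('side5',400,80,75,120,4),c('side5',0,100,500,380,1)[:380,:500][:480]  if 0 else cv2.copyMakeBorder(c('top5',125,120,250,240,2),0,0,0,0,0)]))
E
```

```text
15.75 [ 0.49111355 -0.3253041   0.14433787] [-6.51349632  4.14007254 26.57109529] 0.15935628759965573 62.81052052974701
```

View pics/c7.png

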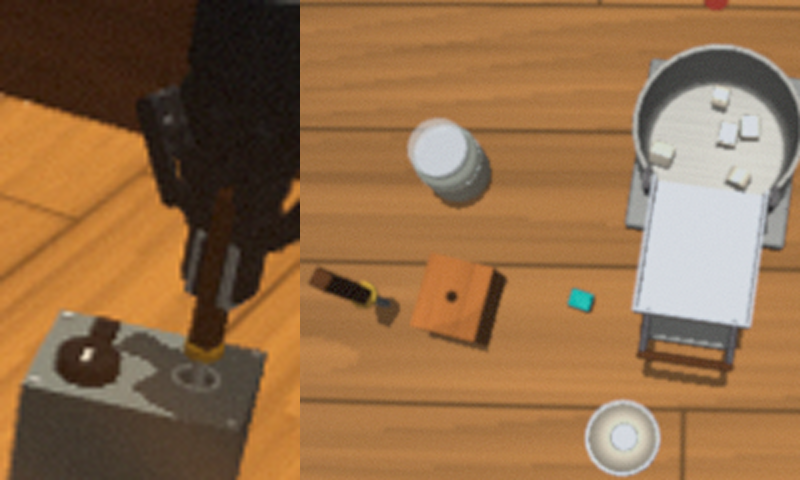

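The stylus is in the hole with the button against its stop: 26 N and a stiff contact. All five stones are in the bowl and the tray is level.

```bash
python3 -c "
from h import *
print(ticket.job_done())"
```

```text
the job is handed in; nothing more can be done
None
```

The job is handed in at about 16 s: all five stones are in the bowl, the tray is back down level, and the gripped stylus is holding the jog button against its stop at about 26 N; the jar, dish and turquoise block look unmoved, but I did not check the vase in the last picture.

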